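# Sort the finished silver into its stock trays

### The arm

A 7-joint arm with a two-finger parallel gripper is mounted at the origin on the work surface. World frame = base frame: x ahead of the robot, y to its left, z up, the work surface at z = 0. Lengths are in mm, angles in rad, forces in N, time in s.
With the tool pointing down it reaches from about 400 to 850 mm from the base axis. Payload 4.4 kg.
Tool frame: the origin (TCP) lies on the centre line of the jaws, within the pads' length; the fingertips stand 8 mm ahead of it and the grasp point (between the pads) lies 11 mm behind it; z points along the fingers, y is the line along which they close (so a half turn about z gives the same grasp; the last joint's range is limited). The gripper opens to 94 mm and grips with 3 to 60 N. Pads are 16 mm wide; open, the fingers measure 119 mm over their backs; the gripper's body (75 mm by 177 mm) begins 78 mm behind the grasp point.
Start: joints at [-1.252, 0.628, 0.038, 1.517, -0.027, 0.996, -0.02], TCP at [243.97, 602.492, 213.478] pointing down, gripper open.
Joint ranges: [-3.06, 3.06], [-0.37, 2.12], [-1.25, 1.32], [0.18, 2.47], [-1.1, 4.24], [0.23, 1.98], [-2.94, 2.94]. Speed limits (rad/s): [2.57, 2.57, 3.14, 3.14, 3.14, 3.14, 3.14].

### API

Orientations are given as a unit quaternion [w, x, y, z].
In Python, from bench import ctrl, capture, camera_info gives the robot as it stands.
- The arm moves only by the shell command python3 -m jog 'ROWS' [OPENING]. ROWS is JSON, one flat list of numbers, 4 for each row, row after row: the shift along the tool's x, y, z in mm, then the turn about the tool's z in units of 8 degrees (1.0 is 8 degrees). In form: [x, y, z, roll, x, y, z, roll, ...]. A call has 1 to 12 rows; each row is the pose to reach, as a shift and turn from the pose commanded when the call began, along the tool's axes at that moment; what a row does not reach only later rows make up. A row lasts 1/8 s, in which the tool goes at most 62.5 mm and 10.7 degrees, less where a joint would pass 70% of its speed; a pose out of reach is approached as far as the arm can. A call with a gripper value outside its range is refused whole. OPENING is the opening, from -1 (shut) to 1 (fully open), set as the call begins (- or left out, the last holds). The fingers move at their own pace and stop on an object; the grip force is fixed at half the most. Time passes only in rows, so rows that repeat a pose let the fingers close. It gives the time, the measured TCP pose, the force, the opening and the grip force at its end, in the units of the state.
- ctrl.state(): the state, without advancing time (a new reading comes with each control period).
- capture(name): name is "scene" or "top" or "wrist"; returns (picture, depth): 384x512x3 uint8, blue, green, red; 384x512 float32, mm along the optical axis (not along the pixel's ray), 0 where there is no reading.
- camera_info(name): a dict with "intrinsics" (3x3 intrinsics, pixels), "k1" (the pictures are not rectified: a ray, as slopes to the right and down, at radius r is drawn at 1 + k1 r^2 times it, then the intrinsics apply), "camera_from_world" (4x4, takes a point from world to camera coordinates). Camera axes: x right, y up, looking along -z (the intrinsics and any distortion apply to the point x, -y, -z); pixel columns grow to the right and rows downward; lengths in mm; the calibration is good to about 2 mm. A picture is of the moment at which its call begins: read the wrist's pose just before it. camera_info takes no time and is no camera call; for the wrist camera it gives the pose at the moment of the call.
- ctrl.close_job(): hands the job in; it is judged then, once.
The state is a dict: "clock": time; "joint_pos": joint angles; "joint_vel": joint speeds; "joint_torque": joint torques, N m; "position": TCP position; "eef_rot": TCP orientation; "wrist_force": force on the tool from outside, world axes, zero at the start; "torque": the same for the moment, N m; "width": finger opening in mm; "grip_force": force on a finger pad.
Only numpy, scipy, OpenCV 4.12 (cv2) and the standard library are available. Lean on these libraries where they do the work, as an engineer would, in place of code of your own. Each camera call takes 0.05 s, during which the arm holds its last target. There are 200 camera calls.

### The job

Sort the five finished silver pieces lying loose along the robot's side of the bench into the three lined trays behind them: each bangle, round box and oblong box goes into the tray that already holds one of its own kind. Set each piece down gently rather than dropping it, so that it lies flat on the lining, lid up, wholly inside the tray and not on another piece. Leave the glass spirit burner standing where it is.

Things in the scene. Friction and masses are not known exactly. Their poses are not given: they have to be found in the camera images.
- bangle_a: Plain silver child's bangle: closed ring, 54 mm outside, 40 mm bore, 10 mm high, about 50 g, lying flat loose on the bench. Origin: the ring's centre, on its axis at half height (5 mm above what it lies on); z is the axis, the same both ways up.
- bangle_b: Second, identical, plain silver child's bangle: closed ring, 54 mm outside, 40 mm bore, 10 mm high, about 50 g, lying flat loose on the bench. Origin: the ring's centre, on its axis at half height (5 mm above what it lies on); z is the axis, the same both ways up.
- round_a: Small round silver lidded box, 44 mm in diameter (upright side from 3 to 21 mm above its foot), lid domed to 30 mm, a little ball knob on top to 39 mm; about 80 g, the lid stays on. Standing loose on the bench. Origin: centre of the foot, z up through the knob; any way round is alike.
- round_b: Second, identical, small round silver lidded box, 44 mm in diameter (upright side from 3 to 21 mm above its foot), lid domed to 30 mm, a little ball knob on top to 39 mm; about 80 g, the lid stays on. Standing loose on the bench. Origin: centre of the foot, z up through the knob; any way round is alike.
- oblong: Oblong silver lidded box, 64 mm long (its x) by 36 mm wide (its y) by 25 mm high, upright sides, about 100 g, the lid stays on. Standing loose on the bench with its long side within 0.55 rad of the world's y axis. Origin: centre of the underside, z up through the lid.
- tray_bangle: Fixed wooden tray, dark cloth lining, outside 130 (its x) by 200 (its y) by 16 mm high, walls 5 mm thick, lining 6 mm above the bench. Origin: centre of its underside; yaw within 0.12 rad. The three trays are alike, in a row in any order, told apart by the one loose piece already lying in each. In this one: a bangle like the others, centred at tray x 0, y +62 mm.
- tray_round: Fixed wooden tray, dark cloth lining, outside 130 (its x) by 200 (its y) by 16 mm high, walls 5 mm thick, lining 6 mm above the bench. Origin: centre of its underside; yaw within 0.12 rad. The three trays are alike, in a row in any order, told apart by the one loose piece already lying in each. In this one: a round box like the others, centred at tray x 0, y +62 mm.
- tray_oblong: Fixed wooden tray, dark cloth lining, outside 130 (its x) by 200 (its y) by 16 mm high, walls 5 mm thick, lining 6 mm above the bench. Origin: centre of its underside; yaw within 0.12 rad. The three trays are alike, in a row in any order, told apart by the one loose piece already lying in each. In this one: an oblong box like the other, long side along y, centred at x 0, y +55 mm.
- burner: Glass spirit burner, 44 mm across, 58 mm high with brass cap, standing loose among the silver; must stay put. Origin: centre of its foot, z up. It and other loose clutter (white dish, amber jar, file) stand 5 mm or more from the pieces on their +y and -y sides, none taller than it; towards the robot (-x) and the trays (+x) each piece has 30 mm or more free for fingers.
Things that resemble listed ones, but are neither listed nor needed, are in the scene too. Leave any blue or purple look-alike of the bangle_a alone.

How it is judged (in metres and radians):
At the end, for the whole second after the job is handed in: Both bangles in the bangle tray, both round boxes in the round-box tray and the oblong box in the oblong-box tray: each flat on the lining (underside less than 3.5 mm above it, tilt under 0.12 rad), origin within 50 mm in x and 85 mm in y of the tray's centre, and at rest (x of bangle_a in the frame of tray_bangle between -0.05 and 0.05 m and y of bangle_a in the frame of tray_bangle between -0.085 and 0.085 m and z of bangle_a in the frame of tray_bangle between 0 and 0.0145 m and angle between the z axis of each of bangle_a, bangle_b and the z axis of tray_bangle, either way round below 0.12 rad and linear speed of each of bangle_a, bangle_b, round_a, round_b, oblong below 0.02 m/s and x of bangle_b in the frame of tray_bangle between -0.05 and 0.05 m and y of bangle_b in the frame of tray_bangle between -0.085 and 0.085 m and z of bangle_b in the frame of tray_bangle between 0 and 0.0145 m and x of round_a in the frame of tray_round between -0.05 and 0.05 m and y of round_a in the frame of tray_round between -0.085 and 0.085 m and z of round_a in the frame of tray_round between 0 and 0.0095 m and angle between each of round_a, round_b, oblong's own z axis and vertical below 0.12 rad and x of round_b in the frame of tray_round between -0.05 and 0.05 m and y of round_b in the frame of tray_round between -0.085 and 0.085 m and z of round_b in the frame of tray_round between 0 and 0.0095 m and x of oblong in the frame of tray_oblong between -0.05 and 0.05 m and y of oblong in the frame of tray_oblong between -0.085 and 0.085 m and z of oblong in the frame of tray_oblong between 0 and 0.0095 m); the robot touches nothing.
It fails at once if the spirit burner is moved more than 25 mm or tipped (distance of burner from where it was at the start of the episode above 0.025 m or angle between burner's own z axis and vertical above 0.3 rad).
It fails at once if a piece is dropped or thrown into its tray (faster than 0.65 m/s within 30 mm of the lining) ((x of bangle_a in the frame of tray_bangle between -0.05 and 0.05 m and y of bangle_a in the frame of tray_bangle between -0.085 and 0.085 m and z of bangle_a in the frame of tray_bangle between 0 and 0.041 m and linear speed of bangle_a above 0.65 m/s) or (x of bangle_b in the frame of tray_bangle between -0.05 and 0.05 m and y of bangle_b in the frame of tray_bangle between -0.085 and 0.085 m and z of bangle_b in the frame of tray_bangle between 0 and 0.041 m and linear speed of bangle_b above 0.65 m/s) or (x of round_a in the frame of tray_round between -0.05 and 0.05 m and y of round_a in the frame of tray_round between -0.085 and 0.085 m and z of round_a in the frame of tray_round between 0 and 0.036 m and linear speed of round_a above 0.65 m/s) or (x of round_b in the frame of tray_round between -0.05 and 0.05 m and y of round_b in the frame of tray_round between -0.085 and 0.085 m and z of round_b in the frame of tray_round between 0 and 0.036 m and linear speed of round_b above 0.65 m/s) or (x of oblong in the frame of tray_oblong between -0.05 and 0.05 m and y of oblong in the frame of tray_oblong between -0.085 and 0.085 m and z of oblong in the frame of tray_oblong between 0 and 0.036 m and linear speed of oblong above 0.65 m/s)).
It also fails if it takes over 106 s, if anything falls off the work surface, if the arm or the gripper's body presses on something with over 40 N, if the wrist force passes 120 N, or if a joint passes its speed limit or range.

## Working session

There is one attempt and no reset: what is moved stays moved. The work goes in short steps, Python scripts to look and compute and a shell command to move; the robot and the scene stay as the last step left them, time stands still between calls to the robot, and variables do not carry over. Pictures are saved under pics/ and viewed, at most 14 in all, crops included, and the job is handed in when it is done.

```bash
ls; mkdir -p pics; python3 - <<'E'
from bench import ctrl,capture,camera_info
import cv2,numpy as np
for n in("top","scene"):
    p,d=capture(n); np.savez(f"pics/{n}0.npz",p=p,d=d)
    cv2.imwrite(f"pics/{n}0.png",cv2.resize(p,(800,600),interpolation=cv2.INTER_CUBIC))
    i=camera_info(n); print(n,i)
print(ctrl.state())
E
```

```text
pics
top {'intrinsics': array([[392.62783496,   0.        , 260.4397509 ],
       [  0.        , 392.62783496, 193.65120969],
       [  0.        ,   0.        ,   1.        ]]), 'k1': 0.026888440738297787, 'camera_from_world': array([[ 5.89078563e-03, -9.99904679e-01,  1.24872447e-02,
        -1.05576750e+01],
       [ 9.90023797e-01,  7.58964297e-03,  1.40695695e-01,
        -4.67748528e+02],
       [-1.40777057e-01,  1.15338612e-02,  9.89974136e-01,
        -9.81700513e+02],
       [ 0.00000000e+00,  0.00000000e+00,  0.00000000e+00,
         1.00000000e+00]])}
scene {'intrinsics': array([[375.03379391,   0.        , 252.88954954],
       [  0.        , 375.03379391, 192.16562156],
       [  0.        ,   0.        ,   1.        ]]), 'k1': -0.03228387256129081, 'camera_from_world': array([[-4.88068230e-01,  8.72748318e-01,  9.98883179e-03,
         2.27248864e+02],
       [-6.13714906e-01, -3.51301170e-01,  7.07065416e-01,
         2.69942456e+02],
       [ 6.20599240e-01,  3.38965871e-01,  7.07077592e-01,
        -1.27717197e+03],
       [ 0.00000000e+00,  0.00000000e+00,  0.00000000e+00,
         1.00000000e+00]])}
{'clock': 0.1, 'joint_pos': array([-1.25181499,  0.62926809,  0.03843111,  1.51823138, -0.02699581,
        0.99633932, -0.02000895]), 'joint_vel': array([ 0.00064831, -0.00026139, -0.000471  , -0.00320069, -0.00148307,
       -0.00187475, -0.00120039]), 'joint_torque': array([ 3.02869921e-03, -5.50781178e+01,  1.14719678e+00, -1.87114316e+01,
       -5.21345471e-02,  1.92422932e-02,  6.27409668e-05]), 'position': array([243.72670514, 601.94310436, 212.64819083]), 'eef_rot': array([-1.58748683e-04,  1.91203376e-01,  9.81550061e-01, -8.49613486e-04]), 'wrist_force': array([-0.26888703,  0.0445107 , -0.11272989]), 'torque': array([-0.01854003, -0.00710903, -0.03078468]), 'grip_force': 0.0, 'width': 93.90946667585753}
```

View pics/top0.png

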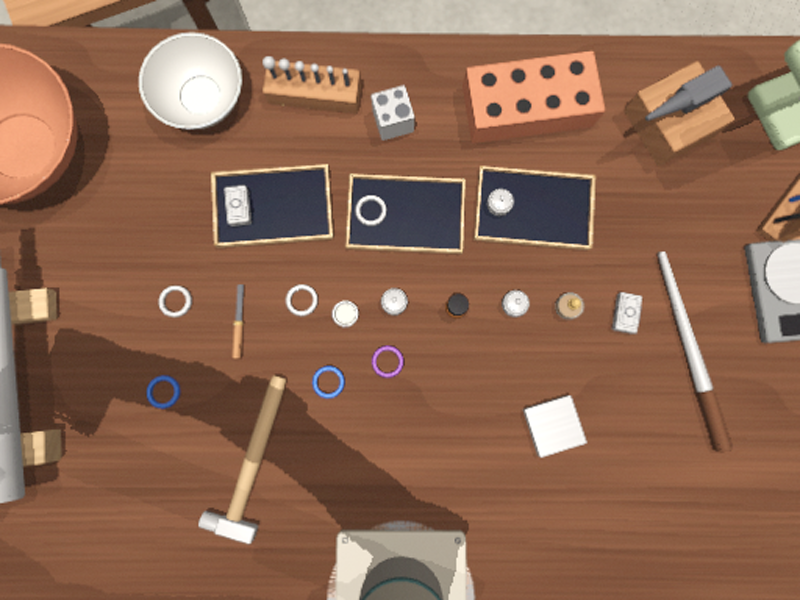

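View pics/scene0.png

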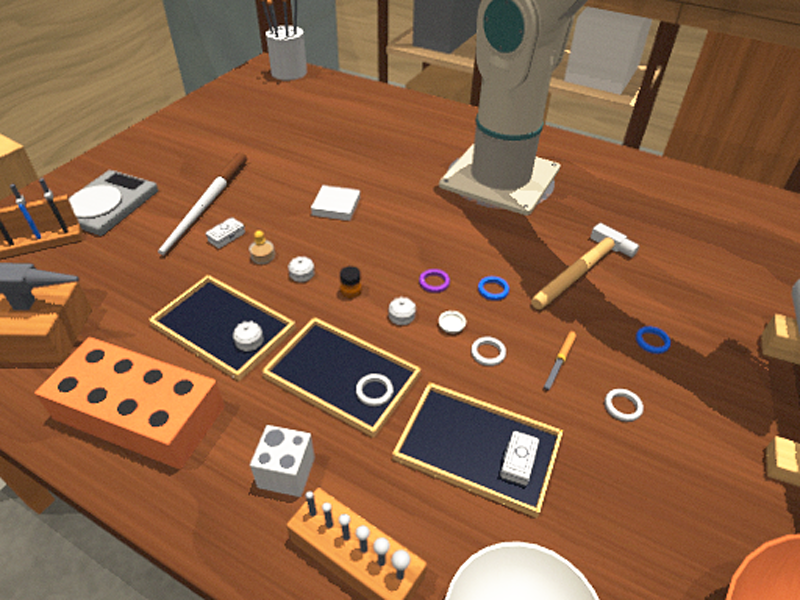

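The top view (800 px wide) shows the trays, left to right, as oblong (piece at 237,203), bangle (371,210) and round (500,201). The loose pieces are:
- **Bangles:** silver ones at (175,301) and (302,300). The rings at (163,392), (329,382) and (388,361) are blue or purple, so I'll leave them.
- **Round boxes:** (394,300) and (516,303). (345,314) is the flat white dish, (458,304) the amber jar and (570,305) the burner.
- **Oblong box:** (628,312).

Next I'll measure these and confirm with an enlarged crop.

```bash
cat > h.py <<'E'
import numpy as np,cv2
from bench import ctrl,capture,camera_info
def rays(info,uv):
    K=info["intrinsics"];k=info["k1"]
    q=cv2.undistortPoints(np.float64(uv).reshape(-1,1,2),K,np.float64([k,0,0,0])).reshape(-1,2)
    T=info["camera_from_world"];R=T[:3,:3];c=-R.T@T[:3,3]
    return c,np.c_[q[:,0],-q[:,1],-np.ones(len(q))]@R
def onz(info,uv,z):
    c,d=rays(info,uv); return c+d*((z-c[2])/d[:,2])[:,None]
def deproj(info,uv,dep):
    c,d=rays(info,uv); return c+d*np.asarray(dep).reshape(-1,1)
def go(x,y,z,ang):
    """shift in tool axes (mm) and roll units to reach TCP x,y,z with tool y at world angle ang (mod pi)"""
    from scipy.spatial.transform import Rotation as Ro
    s=ctrl.state();w=s["eef_rot"];R=Ro.from_quat([*w[1:],w[0]]).as_matrix()
    d=R.T@(np.array([x,y,z])-s["position"])
    cur=np.arctan2(R[1,1],R[0,1]);da=(ang-cur+np.pi/2)%np.pi-np.pi/2
    print("shift",d.round(1),"roll",round(-np.degrees(da)/8,2),"tilt",(R[:2,2]).round(4),"j7",s["joint_pos"][6].round(2))
E
python3 - <<'E'
from h import *
info=camera_info("top");f=np.load("pics/top0.npz");p,d=f["p"],f["d"]
hsv=cv2.cvtColor(p,cv2.COLOR_BGR2HSV)
def meas(n,cx,cy,z,r=26):
    cx/=1.5625;cy/=1.5625;r/=1.5625
    m=((hsv[...,1]<70)&(hsv[...,2]>95)).astype(np.uint8)
    b=np.zeros_like(m);cv2.circle(b,(int(cx),int(cy)),int(r),1,-1);m&=b
    v,u=np.nonzero(m);P=deproj(info,np.c_[u,v],d[v,u])
    cn=max(cv2.findContours(m,0,2)[0],key=cv2.contourArea)
    Q=onz(info,cn.reshape(-1,2),z)[:,:2].astype(np.float32)
    c,rad=cv2.minEnclosingCircle(Q);R=cv2.minAreaRect(Q)
    print(n,"circ",np.round(c,1),round(2*rad,1),"rect",np.round(R[0],1),np.round(R[1],1),round(R[2],1),"z pct",np.percentile(P[:,2],[5,50,98]).round(1))
meas("bA",175,301,10);meas("bB",302,300,10,22);meas("rA",394,300,20);meas("rB",516,303,20);meas("ob",628,312,25,30)
meas("tb",371,210,16);meas("tr",500,201,26);meas("to",237,203,31,30)
m=((hsv[...,2]<75)&(p[...,0]>p[...,2])).astype(np.uint8)
for c in cv2.findContours(m,0,2)[0]:
    if cv2.contourArea(c)>1000:
        Q=onz(info,c.reshape(-1,2),8)[:,:2].astype(np.float32);R=cv2.minAreaRect(Q);print("tray",np.round(R[0],1),np.round(R[1],1),round(R[2],1))
for n,u in dict(O=[(212,172),(329,166),(332,238),(216,245)],B=[(349,175),(466,179),(463,251),(346,247)],R=[(480,167),(595,176),(592,247),(475,241)]).items():
    Q=onz(info,np.array(u)/1.5625,16)[:,:2];print(n,Q.mean(0).round(1),Q.round(0).tolist())
print("burner",onz(info,np.array([[570,305]])/1.5625,30).round(1))
cv2.imwrite("pics/crop1.png",cv2.resize(p[165:230,90:430],(800,153),interpolation=cv2.INTER_CUBIC))
E
```

```text
bA circ [471.3 382.9] 55.8 rect [471.2 383. ] [50.4 54.8] 0.5 z pct [-0.4  9.1 13.2]
bB circ [474.9 171.6] 54.8 rect [474.3 171.6] [53.5 50. ] 1.5 z pct [-0.2  9.5 13.9]
rA circ [472.6  14.8] 46.2 rect [472.6  14.6] [45.  41.9] 0.4 z pct [15.1 27.2 37.7]
rB circ [ 471.3 -188.7] 46.9 rect [ 470.2 -188.7] [42.4 45. ] 0.4 z pct [ 8.4 26.9 37.9]
ob circ [ 455.2 -374.8] 74.5 rect [ 455.4 -374. ] [42.7 66.1] 79.3 z pct [ 8.2 23.7 29.3]
tb circ [630.7  56.6] 55.6 rect [630.1  56.2] [52.5 53.6] 0.6 z pct [ 4.9 14.9 19.8]
tr circ [ 645.1 -164.7] 48.5 rect [ 645.6 -165.3] [42.7 47.1] 89.3 z pct [12.8 32.9 43.2]
to circ [632.7 280.5] 75.6 rect [632.9 280.6] [69.8 40.1] 7.5 z pct [ 7.  29.8 35.5]
tray [ 641.1 -226.9] [186.8 115.4] 85.3
tray [653.6 228.2] [ 88.1 184.7] 5.2
O [637.3 223.8] [[695.0, 329.0], [708.0, 129.0], [580.0, 121.0], [566.0, 316.0]]
B [626.1  -5.2] [[692.0, 94.0], [687.0, -109.0], [560.0, -103.0], [565.0, 97.0]]
R [ 637.3 -227.9] [[709.0, -133.0], [694.0, -332.0], [568.0, -323.0], [577.0, -123.0]]
burner [[ 466.3 -278.3   30. ]]
```

View pics/crop1.png

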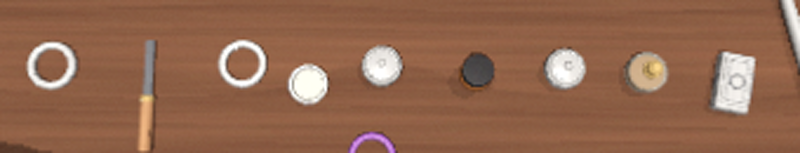

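The crop confirms the candidates, at crop px: bangles (52,66) and (242,64), dish (308,84), round boxes (382,65) and (565,68), burner (647,72), oblong (734,82). The oblong box seems to lie with its long side along x, which contradicts the description, so I'll check both oblong pieces closely.

```bash
python3 - <<'E'
from h import *
info=camera_info("top");f=np.load("pics/top0.npz");p,d=f["p"],f["d"]
for n,(cx,cy),z0,zt in(("ob",(402,200),14,25),("to",(152,130),20,31)):
    v,u=np.mgrid[cy-22:cy+22,cx-22:cx+22].reshape(2,-1);P=deproj(info,np.c_[u,v],d[v,u])
    k=P[:,2]>z0;print(n,[(np.round(a,1)) for a in cv2.minAreaRect(P[k,:2].astype(np.float32))],np.median(P[k],0).round(1))
a=[cv2.resize(p[cy-25:cy+25,cx-25:cx+25],(400,400),interpolation=cv2.INTER_CUBIC) for cx,cy in((402,200),(152,130))]
cv2.imwrite("pics/crop2.png",np.hstack(a))
E
```

```text
ob [array([ 411.4, -196.4]), array([ 68.6, 431.7]), np.float64(14.3)] [ 455.8 -374.3   24.1]
to [array([495.1, 174.5]), array([477.5,  61.2]), np.float64(37.7)] [632.5 279.1  30.3]
```

View pics/crop2.png

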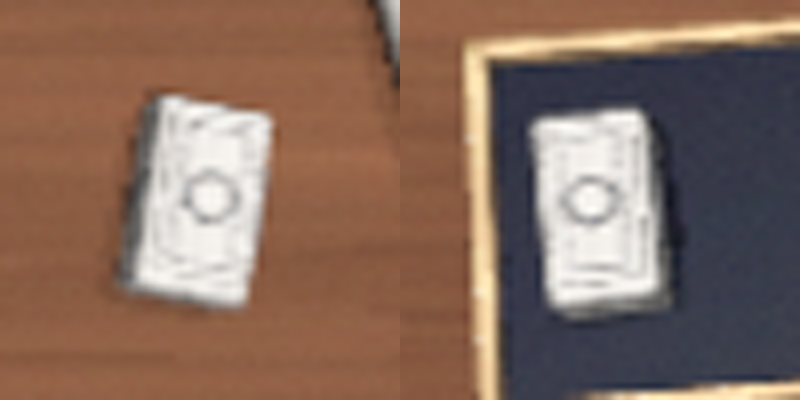

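Both oblong boxes lie with their long side near world x: the loose one is at about -8.5° and 455,-374. I'll grip it across its width, where there is room (burner 96 mm away). Starting with bangle A.

```bash
python3 -c "
from h import *
go(471.5,383,60,0)"
```

```text
shift [-293.3 -117.2  152.9] roll 8.49 tilt [-0.0006 -0.0016] j7 -0.02
```

```bash
python3 -m jog '[-60,-24,20,1.2,-120,-48,50,2.5,-175,-70,80,3.8,-230,-92,110,5.1,-275,-110,140,6.4,-293,-117,153,7.6,-293,-117,153,8.5,-293,-117,153,8.5,-293,-117,153,8.5]' 0.65; python3 - <<'E'
from h import *
go(471.5,383,9.5,0)
i=camera_info("wrist");p,d=capture("wrist");cv2.imwrite("pics/w1.png",p);print(i["camera_from_world"].round(2).tolist())
E
```

```text
clock: 1.23
position: [471.0, 384.8, 60.5]
eef_rot: [-0.0, 0.706, 0.708, 0.0]
wrist_force: [0.3, -0.2, 0.1]
width: 77.7
grip_force: 0.0
shift [-1.8  0.5 51. ] roll 0.02 tilt [-0.0003  0.0005] j7 -0.42
[[1.0, 0.0, -0.0, -472.18], [-0.0, 0.96, -0.28, -381.59], [-0.0, 0.28, 0.96, -353.14], [0.0, 0.0, 0.0, 1.0]]
```

View pics/w1.png

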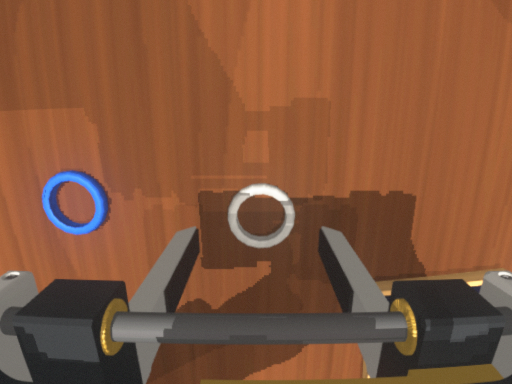

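The wrist view shows the bangle at (262,216), centred between the fingers. Descend and grip.

```bash
python3 -m jog '[-2,0.5,25,0,-2,0.5,40,0,-2,0.5,48,0,-2,0.5,51,0,-2,0.5,51,0]' && python3 -m jog '[0,0,0,0,0,0,0,0,0,0,0,0,0,0,0,0,0,0,0,0]' -1 && python3 -m jog '[0,0,-20,0,0,0,-50,0,0,0,-70,0,0,0,-75,0,0,0,-75,0]'; python3 -c "
from h import *
go(626,-8,85,-.025)"
```

```text
clock: 1.9
position: [472.3, 382.3, 9.7]
eef_rot: [-0.0, 0.707, 0.707, 0.0]
wrist_force: [1.0, 0.6, 0.0]
width: 77.7
grip_force: 0.0
clock: 2.52
position: [472.3, 382.2, 9.7]
eef_rot: [-0.0, 0.707, 0.707, 0.0]
wrist_force: [0.2, 0.7, 1.8]
width: 49.6
grip_force: 30.0
clock: 3.15
position: [472.0, 382.2, 84.9]
eef_rot: [-0.0, 0.707, 0.707, 0.0]
wrist_force: [-0.1, -0.4, -2.2]
width: 49.9
grip_force: 30.0
shift [-3.901e+02  1.542e+02 -3.000e-01] roll 0.17 tilt [0.0002 0.0004] j7 -0.43
```

Width 49.9 is less than the expected 54, so I'll check the grip.

```bash
python3 - <<'E'
from h import *
p,d=capture("wrist");cv2.imwrite("pics/w2.png",p)
E
```

```text
(no output)
```

View pics/w2.png

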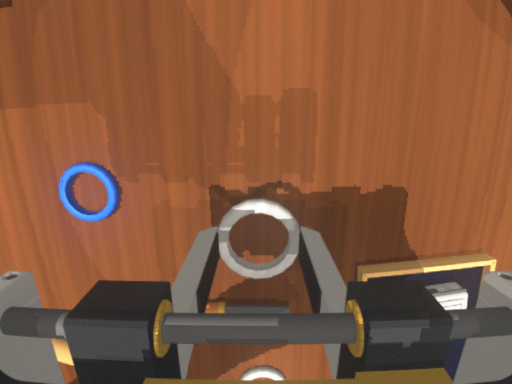

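```bash
python3 - <<'E'
from h import *
i=camera_info("wrist");s=ctrl.state();print(s["position"].round(1))
z=s["position"][2]
print(onz(i,[[260,238],[219,238],[299,238],[259,199],[259,278]],z+.5).round(1))
p,d=capture("wrist");print(d[238,222:228],d[202,259],d[274,259],deproj(i,[[225,238],[259,204],[259,272]],[d[238,225],d[204,259],d[272,259]]).round(1))
E
```

```text
[471.7 381.9  84.2]
[[472.5 386.8  84.7]
 [447.1 386.8  84.7]
 [496.6 386.8  84.7]
 [471.9 412.   84.7]
 [471.9 358.6  84.7]]
[185.27103 185.24799 185.8907  186.22789 185.69026 186.33374] 180.2987 192.45932 [[450.8 386.8  84.7]
 [471.9 408.7  84.1]
 [471.9 363.6  85.7]]
```

The bangle is held level, with its centre about 4 mm to +y of the TCP. Move to the bangle tray.

```bash
python3 -m jog '[-40,15,0,0,-95,37,0,0,-150,59,0,0,-205,81,0,0.1,-260,103,0,0.1,-315,124,0,0.2,-360,142,0,0.2,-385,152,0,0.2,-393,155,0,0.2,-393,155,0,0.2,-393,155,0,0.2]'; python3 -c "
from h import *
go(627,-11,16,-.025)"
```

```text
clock: 4.62
position: [626.1, -8.7, 84.1]
eef_rot: [-0.001, 0.716, 0.698, 0.0]
wrist_force: [-0.5, 0.2, -1.4]
width: 49.9
grip_force: 30.0
shift [-2.4  1.  68.1] roll -0.01 tilt [-0.0012  0.0014] j7 0.17
```

```bash
python3 -m jog '[-1,1,25,0,-2,1,48,0,-2,1,58,0,-2,1,63,0,-2,1,66,0,-2,1,68,0,-2,1,68,0]' && python3 -m jog '[0,0,0,0,0,0,0,0,0,0,0,0]' 0.6 && python3 -m jog '[0,0,-10,0,0,0,-35,0,0,0,-65,0,0,0,-75,0,0,0,-75,0]'; python3 -c "
from h import *
p,d=capture('wrist');cv2.imwrite('pics/w3.png',p)
go(474.5,170,75,0)"
```

```text
clock: 5.5
position: [627.9, -13.1, 16.8]
eef_rot: [0.0, 0.717, 0.697, 0.0]
wrist_force: [0.8, 0.5, -0.7]
width: 50.1
grip_force: 30.0
clock: 5.88
position: [627.9, -13.1, 16.6]
eef_rot: [0.0, 0.717, 0.697, 0.0]
wrist_force: [0.5, -0.1, 0.3]
width: 74.6
grip_force: 0.0
clock: 6.5
position: [628.1, -13.1, 92.1]
eef_rot: [0.0, 0.717, 0.697, 0.001]
wrist_force: [-0.9, -0.2, 0.1]
width: 75.5
grip_force: 0.0
shift [ 178.5 -158.1   16.3] roll -0.21 tilt [-0.0004  0.0002] j7 0.17
```

View pics/w3.png

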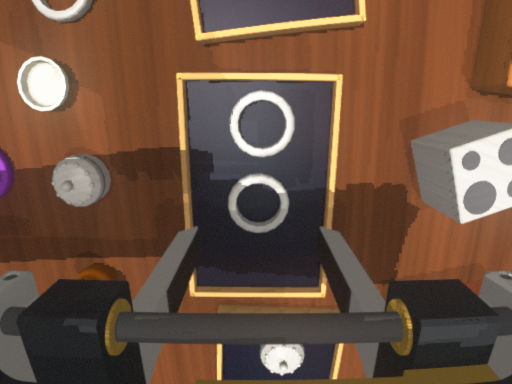

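Bangle A is seated in the tray at (259,203), beside the tray's own at (262,124). On to bangle B.

```bash
python3 -m jog '[40,-35,0,0,82,-72,0,-0.1,124,-110,5,-0.2,160,-142,10,-0.2,178,-155,16,-0.2,182,-158,16,-0.2,182,-158,16,-0.2,182,-158,16,-0.2]' 0.65; python3 -c "
from h import *
go(474.5,174,9.5,0)"
```

```text
clock: 7.55
position: [476.0, 172.0, 75.5]
eef_rot: [0.0, 0.708, 0.706, 0.0]
wrist_force: [-0.9, 0.5, 0.3]
width: 77.4
grip_force: 0.0
shift [ 2.  -1.6 66. ] roll -0.02 tilt [ 0.0008 -0.0006] j7 -0.09
```

```bash
python3 -m jog '[1,-1,25,0,2,-1,48,0,2,-1,60,0,2,-1,65,0,2,-1,66,0,2,-1,66,0]' && python3 -m jog '[0,0,0,0,0,0,0,0,0,0,0,0,0,0,0,0,0,0,0,0]' -1 && python3 -m jog '[0,0,-20,0,0,0,-50,0,0,0,-70,0,0,0,-75,0,0,0,-75,0]'; python3 -c "
from h import *
go(626,-72,85,-.025)"
```

```text
clock: 8.3
position: [474.5, 175.4, 10.0]
eef_rot: [0.0, 0.707, 0.707, 0.0]
wrist_force: [0.0, 0.3, 0.2]
width: 77.8
grip_force: 0.0
clock: 8.93
position: [474.3, 175.5, 9.7]
eef_rot: [0.0, 0.707, 0.707, 0.0]
wrist_force: [-1.1, -0.0, 3.3]
width: 50.5
grip_force: 30.0
clock: 9.55
position: [473.7, 175.4, 84.2]
eef_rot: [-0.0, 0.707, 0.707, -0.0]
wrist_force: [-0.7, -0.4, -0.6]
width: 50.7
grip_force: 30.0
shift [-247.3  152.4   -0.9] roll 0.17 tilt [-0.0004 -0.    ] j7 -0.1
```

```bash
python3 -m jog '[-35,22,0,0,-85,52,0,0,-135,83,0,0.1,-185,114,0,0.1,-225,139,0,0.2,-241,150,0,0.2,-245,152,0,0.2,-245,152,0,0.2,-245,152,0,0.2]'; python3 -c "
from h import *
p,d=capture('wrist');cv2.imwrite('pics/w4.png',p)
go(626,-70,16,-.025)"
```

```text
clock: 10.68
position: [625.1, -67.2, 84.3]
eef_rot: [-0.001, 0.716, 0.698, 0.0]
wrist_force: [0.2, 0.8, -0.3]
width: 50.5
grip_force: 30.0
shift [-2.5  0.8 68.4] roll -0.01 tilt [-0.0007  0.0011] j7 0.25
```

View pics/w4.png

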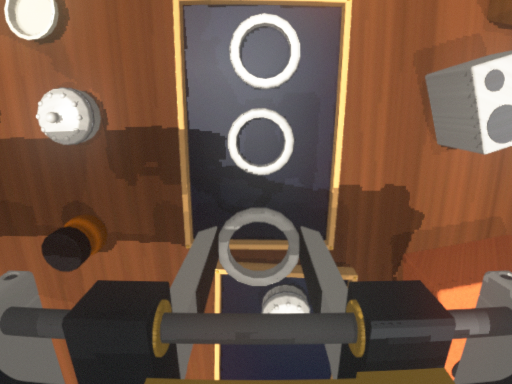

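```bash
python3 - <<'E'
from h import *
i=camera_info("wrist")
print(onz(i,[[261,141],[265,51],[188,236],[334,236],[181,3],[350,3]],16).round(1), onz(i,[[259,246],[259,208],[259,285]],84.5).round(1),ctrl.state()["position"])
E
```

```text
[[628.6 -10.4  16. ]
 [633.1  56.   16. ]
 [563.3 -90.2  16. ]
 [690.1 -93.4  16. ]
 [573.   91.3  16. ]
 [695.5  88.5  16. ]] [[625.5 -68.3  84.5]
 [626.1 -43.3  84.5]
 [624.8 -96.3  84.5]] [625.29549561 -67.57744951  84.44596222]
```

```bash
python3 -m jog '[-1,1,25,0,-1,1,48,0,-1,1,58,0,-1,1,63,0,-1,1,66,0,-1,1,68,0,-1,1,68,0]' && python3 -m jog '[0,0,0,0,0,0,0,0,0,0,0,0]' 0.6 && python3 -m jog '[0,0,-10,0,0,0,-35,0,0,0,-65,0,0,0,-75,0,0,0,-75,0]'; python3 -c "
from h import *
go(472.5,15.5,75,0)"
```

```text
clock: 11.6
position: [627.3, -70.1, 16.9]
eef_rot: [0.0, 0.717, 0.697, 0.001]
wrist_force: [-0.3, 2.2, 0.0]
width: 50.2
grip_force: 30.0
clock: 11.98
position: [626.7, -71.4, 16.5]
eef_rot: [0.0, 0.717, 0.697, -0.0]
wrist_force: [-0.5, 0.2, -0.1]
width: 74.5
grip_force: 0.0
clock: 12.6
position: [627.2, -70.8, 92.1]
eef_rot: [0.001, 0.717, 0.697, 0.0]
wrist_force: [0.4, 0.5, -1.1]
width: 75.0
grip_force: 0.0
shift [  81.8 -157.2   16.9] roll -0.21 tilt [ 0.0014 -0.    ] j7 0.25
```

```bash
python3 -m jog '[25,-50,0,0,52,-100,0,-0.1,74,-140,8,-0.2,80,-154,16,-0.2,82,-157,17,-0.2,82,-157,17,-0.2,82,-157,17,-0.2]' 0.6; python3 -c "
from h import *
p,d=capture('wrist');cv2.imwrite('pics/w5.png',p)
go(472.5,15.5,11.5,0)"
```

```text
clock: 13.48
position: [473.4, 15.1, 74.5]
eef_rot: [0.001, 0.708, 0.706, 0.0]
wrist_force: [0.5, -0.2, -0.1]
width: 75.1
grip_force: 0.0
shift [ 0.4 -0.8 63. ] roll -0.01 tilt [ 0.0011 -0.0003] j7 0.19
```

View pics/w5.png

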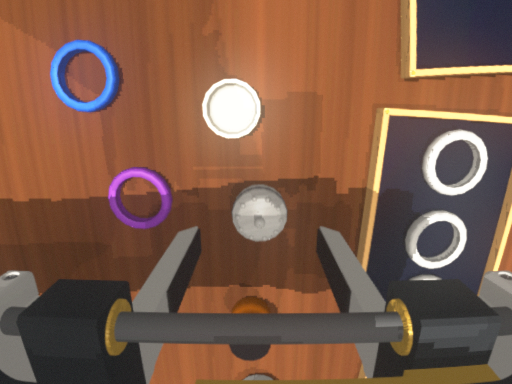

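Round A is at (260,213), centred between the fingers. Grip it.

```bash
python3 -m jog '[1,-1,25,0,1,-1,46,0,1,-1,57,0,1,-1,62,0,1,-1,63,0,1,-1,63,0]' && python3 -m jog '[0,0,0,0,0,0,0,0,0,0,0,0,0,0,0,0,0,0,0,0]' -1 && python3 -m jog '[0,0,-20,0,0,0,-50,0,0,0,-75,0,0,0,-85,0,0,0,-85,0]'; python3 -c "
from h import *
go(638,-228,96,-.06)"
```

```text
clock: 14.28
position: [471.6, 16.7, 11.9]
eef_rot: [0.0, 0.707, 0.707, 0.0]
wrist_force: [1.1, 0.8, 0.2]
width: 75.3
grip_force: 0.0
clock: 14.9
position: [471.6, 16.7, 11.6]
eef_rot: [0.0, 0.707, 0.707, 0.0]
wrist_force: [0.1, -0.8, 2.1]
width: 43.0
grip_force: 30.0
clock: 15.52
position: [471.3, 16.8, 96.6]
eef_rot: [0.0, 0.707, 0.707, 0.0]
wrist_force: [0.1, 0.4, -1.7]
width: 42.9
grip_force: 30.0
shift [-244.7  166.9    0.6] roll 0.43 tilt [0.0005 0.0001] j7 0.19
```

```bash
python3 -m jog '[-35,24,0,0,-85,58,0,0.1,-135,92,0,0.2,-185,126,0,0.3,-220,150,0,0.4,-237,165,0,0.4,-242,168,0,0.4,-242,168,0,0.4,-242,168,0,0.4]'; python3 -c "
from h import *
go(640,-227,18,-.06)"
```

```text
clock: 16.65
position: [638.3, -223.8, 96.0]
eef_rot: [-0.001, 0.726, 0.687, -0.0]
wrist_force: [-0.3, 0.2, 0.3]
width: 43.0
grip_force: 30.0
shift [-3.2  2.  78. ] roll 0.03 tilt [-0.0013  0.0014] j7 0.43
```

```bash
python3 -m jog '[-2,1,25,0,-2,1,50,0,-2,1,65,0,-2,1,72,0,-2,1,75,0,-2,1,77,0,-2,1,77.6,0,-2,1,77.6,0]' && python3 -m jog '[0,0,0,0,0,0,0,0,0,0,0,0]' 0.5 && python3 -m jog '[0,0,-10,0,0,0,-35,0,0,0,-65,0,0,0,-80,0,0,0,-80,0]'; python3 -c "
from h import *
go(471,-188.5,75,0)"
```

```text
clock: 17.65
position: [640.1, -227.6, 19.2]
eef_rot: [0.0, 0.727, 0.687, 0.0]
wrist_force: [-0.3, 0.6, -0.7]
width: 42.9
grip_force: 30.0
clock: 18.02
position: [640.0, -227.5, 19.0]
eef_rot: [0.0, 0.727, 0.687, 0.0]
wrist_force: [-0.9, 0.9, 0.3]
width: 68.7
grip_force: 0.0
clock: 18.65
position: [640.7, -227.8, 100.2]
eef_rot: [0.001, 0.727, 0.687, 0.001]
wrist_force: [-0.3, -0.6, 0.5]
width: 70.6
grip_force: 0.0
shift [  29.7 -171.7   24.8] roll -0.41 tilt [ 0.0024 -0.0008] j7 0.44
```

```bash
python3 -m jog '[8,-48,0,0,17,-100,0,-0.2,25,-145,10,-0.3,29,-165,22,-0.4,30,-171,25,-0.4,30,-171,25,-0.4,30,-171,25,-0.4]' 0.6; python3 -c "
from h import *
p,d=capture('wrist');cv2.imwrite('pics/w6.png',p)
go(471,-188.5,11.5,0)"
```

```text
clock: 19.52
position: [472.4, -188.3, 73.9]
eef_rot: [0.001, 0.707, 0.707, 0.0]
wrist_force: [-0.8, -0.3, 0.7]
width: 75.2
grip_force: 0.0
shift [-0.3 -1.3 62.5] roll -0.0 tilt [ 0.0014 -0.0006] j7 0.56
```

View pics/w6.png

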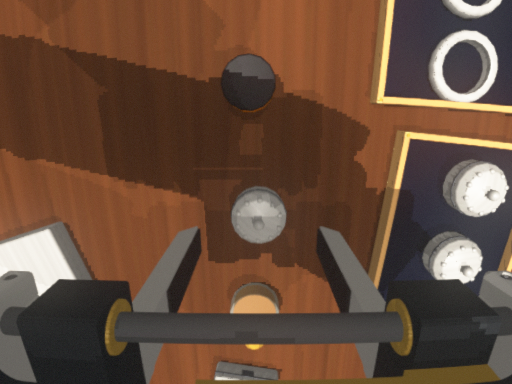

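Round A stands upright in its tray at (452,256), and bangle B lies inside its tray at (464,66). Round B is centred at (259,214), so grip it.

```bash
python3 -m jog '[0,-1,25,0,0,-1,46,0,0,-1,57,0,0,-1,61.5,0,0,-1,62.5,0,0,-1,62.5,0]' && python3 -m jog '[0,0,0,0,0,0,0,0,0,0,0,0,0,0,0,0,0,0,0,0]' -1 && python3 -m jog '[0,0,-20,0,0,0,-50,0,0,0,-75,0,0,0,-85,0,0,0,-85,0]'; python3 -c "
from h import *
go(636,-285,96,-.06)"
```

```text
clock: 20.32
position: [470.3, -188.0, 11.8]
eef_rot: [0.0, 0.707, 0.707, 0.0]
wrist_force: [0.2, -0.1, 0.4]
width: 75.3
grip_force: 0.0
clock: 20.95
position: [470.1, -187.9, 11.5]
eef_rot: [0.0, 0.707, 0.707, 0.0]
wrist_force: [0.8, 0.2, 2.2]
width: 43.2
grip_force: 30.0
clock: 21.58
position: [470.1, -187.8, 96.5]
eef_rot: [0.0, 0.707, 0.707, 0.0]
wrist_force: [-0.1, 0.5, -0.7]
width: 43.4
grip_force: 30.0
shift [-97.  166.    0.6] roll 0.42 tilt [ 0.0006 -0.0002] j7 0.55
```

```bash
python3 -m jog '[-20,35,0,0,-47,80,0,0.1,-73,125,0,0.3,-90,155,0,0.4,-96,165,0,0.4,-97,167,0,0.4,-97,167,0,0.4,-97,167,0,0.4]'; python3 -c "
from h import *
go(636,-286,18.3,-.06)"
```

```text
clock: 22.58
position: [635.9, -284.3, 96.4]
eef_rot: [-0.001, 0.727, 0.687, -0.0]
wrist_force: [-0.7, 0.2, -0.3]
width: 43.3
grip_force: 30.0
shift [-1.8  0.2 78.1] roll 0.03 tilt [-0.0008  0.0007] j7 0.51
```

```bash
python3 -m jog '[-1,0,25,0,-1,0,50,0,-1,0,65,0,-1,0,72,0,-1,0,76,0,-1,0,78,0,-1,0,78.5,0,-1,0,78.5,0]' && python3 -m jog '[0,0,0,0,0,0,0,0,0,0,0,0]' 0.5 && python3 -m jog '[0,0,-10,0,0,0,-35,0,0,0,-65,0,0,0,-80,0,0,0,-80,0]'; python3 -c "
from h import *
go(455,-374.5,85,np.radians(81))"
```

```text
clock: 23.58
position: [637.0, -286.1, 18.3]
eef_rot: [0.0, 0.727, 0.687, 0.0]
wrist_force: [-0.3, 0.0, -1.2]
width: 42.8
grip_force: 30.0
clock: 23.95
position: [636.8, -286.0, 18.0]
eef_rot: [0.0, 0.727, 0.687, 0.0]
wrist_force: [0.1, 0.1, -0.3]
width: 68.9
grip_force: 0.0
clock: 24.58
position: [637.6, -286.4, 99.3]
eef_rot: [0.001, 0.727, 0.687, 0.001]
wrist_force: [0.5, 1.1, 0.3]
width: 70.6
grip_force: 0.0
shift [ -98.3 -177.3   13.9] roll -10.53 tilt [ 0.0024 -0.001 ] j7 0.51
```

```bash
python3 -m jog '[-15,-25,0,-1.2,-35,-60,0,-2.5,-55,-95,0,-3.8,-75,-130,4,-5.1,-90,-162,10,-6.4,-98,-177,14,-7.7,-98,-177,14,-9,-98,-177,14,-10.2,-98,-177,14,-10.5,-98,-177,14,-10.5]' 0.3; python3 -c "
from h import *
i=camera_info('wrist');p,d=capture('wrist');cv2.imwrite('pics/w7.png',p)
go(455,-374.5,14,np.radians(81))"
```

```text
clock: 25.82
position: [454.1, -373.5, 83.2]
eef_rot: [-0.0, 0.082, 0.997, 0.0]
wrist_force: [0.8, 0.5, 0.7]
width: 61.0
grip_force: 0.0
shift [-0.9 -0.9 69.4] roll -0.05 tilt [-0.0006  0.0006] j7 1.85
```

View pics/w7.png

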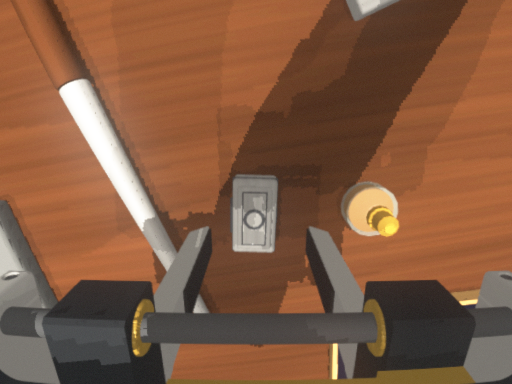

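The oblong box is at (254,214), square to the jaws and centred, with the burner (370,210) and the mandrel clear of the fingers. Grip it.

```bash
python3 -m jog '[-1,-1,25,0,-1,-1,50,0,-1,-1,63,0,-1,-1,69,0,-1,-1,71,0,-1,-1,71,0]' && python3 -m jog '[0,0,0,0,0,0,0,0,0,0,0,0,0,0,0,0,0,0,0,0]' -1 && python3 -m jog '[0,0,-20,0,0,0,-50,0,0,0,-80,0,0,0,-105,0,0,0,-110,0,0,0,-110,0]'; python3 -c "
from h import *
go(635,190,122,np.radians(94))"
```

```text
clock: 26.62
position: [455.6, -375.2, 13.4]
eef_rot: [0.0, 0.081, 0.997, -0.0]
wrist_force: [-0.6, 0.5, 0.8]
width: 61.4
grip_force: 0.0
clock: 27.25
position: [455.4, -375.2, 13.1]
eef_rot: [0.0, 0.081, 0.997, -0.0]
wrist_force: [0.1, 0.3, 2.5]
width: 35.9
grip_force: 29.9
clock: 28.0
position: [454.9, -374.7, 122.3]
eef_rot: [-0.0, 0.081, 0.997, 0.0]
wrist_force: [-0.1, 0.1, -0.7]
width: 36.0
grip_force: 29.9
shift [-8.700e+01  5.863e+02  5.000e-01] roll -1.66 tilt [-0.0006  0.0005] j7 1.87
```

```bash
python3 -m jog '[-5,35,0,0,-13,85,0,-0.1,-21,140,0,-0.3,-29,195,0,-0.5,-37,250,0,-0.7,-45,305,0,-0.9,-53,360,0,-1.1,-62,415,0,-1.3,-70,470,0,-1.5,-78,525,0,-1.7,-85,570,0,-1.7,-87,590,0,-1.7]' && python3 -m jog '[0,0,0,0,0,0,0,0,0,0,0,0]' ; python3 -c "
from h import *
go(637,197,20,np.radians(94))"
```

```text
clock: 29.5
position: [635.0, 196.7, 121.1]
eef_rot: [-0.001, -0.04, 0.999, 0.0]
wrist_force: [1.0, -0.5, -1.6]
width: 35.4
grip_force: 29.9
clock: 29.88
position: [636.0, 190.5, 122.9]
eef_rot: [-0.0, -0.036, 0.999, -0.001]
wrist_force: [-0.1, 0.2, -0.8]
width: 35.6
grip_force: 29.9
shift [ -1.5   6.5 102.8] roll 0.02 tilt [-0.0003 -0.0016] j7 1.15
```

```bash
python3 -m jog '[-1,2,25,0,-1,4,55,0,-1,4,80,0,-1,4,93,0,-1,4,99,0,-1,4,102,0,-1,4,103.5,0,-1,4,103.5,0]' && python3 -m jog '[0,0,0,0,0,0,0,0,0,0,0,0]' 0.2 && python3 -m jog '[0,0,-10,0,0,0,-40,0,0,0,-80,0,0,0,-120,0,0,-60,-150,0,0,-120,-150,0,0,-120,-150,0,0,-120,-150,0]'
```

```text
clock: 30.88
position: [637.0, 197.6, 19.9]
eef_rot: [0.0, -0.038, 0.999, 0.0]
wrist_force: [0.1, 0.5, -0.8]
width: 35.4
grip_force: 29.9
clock: 31.25
position: [636.8, 197.5, 19.6]
eef_rot: [0.0, -0.038, 0.999, 0.0]
wrist_force: [-0.1, 0.2, 0.3]
width: 56.0
grip_force: 0.0
clock: 32.25
position: [645.8, 77.9, 169.9]
eef_rot: [0.0, -0.038, 0.999, 0.0]
wrist_force: [0.2, 0.8, -0.8]
width: 56.5
grip_force: 0.0
```

```bash
python3 -m jog '[-60,0,0,0,-120,0,0,0,-180,0,0,0,-240,0,0,0]' >/dev/null; python3 - <<'E'
from h import *
p,d=capture("scene");cv2.imwrite("pics/scene1.png",cv2.resize(p,(800,600),interpolation=cv2.INTER_CUBIC))
p,d=capture("top");cv2.imwrite("pics/top1.png",cv2.resize(p[90:230,90:430],(800,329),interpolation=cv2.INTER_CUBIC))
s=ctrl.state();print(s["clock"],s["position"].round(),s["width"])
E
```

```text
32.85 [874.  99. 164.] 56.59221723055145
```

View pics/top1.png

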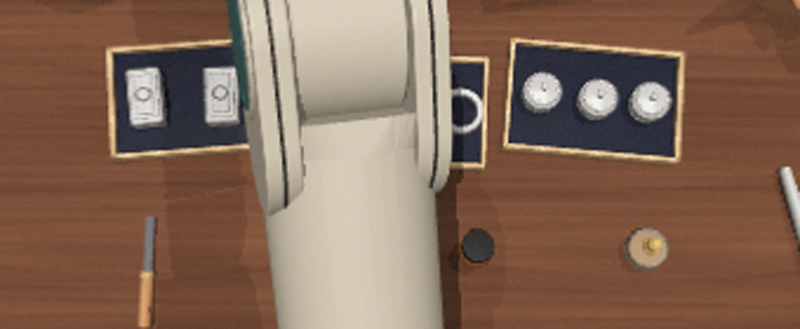

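View pics/scene1.png

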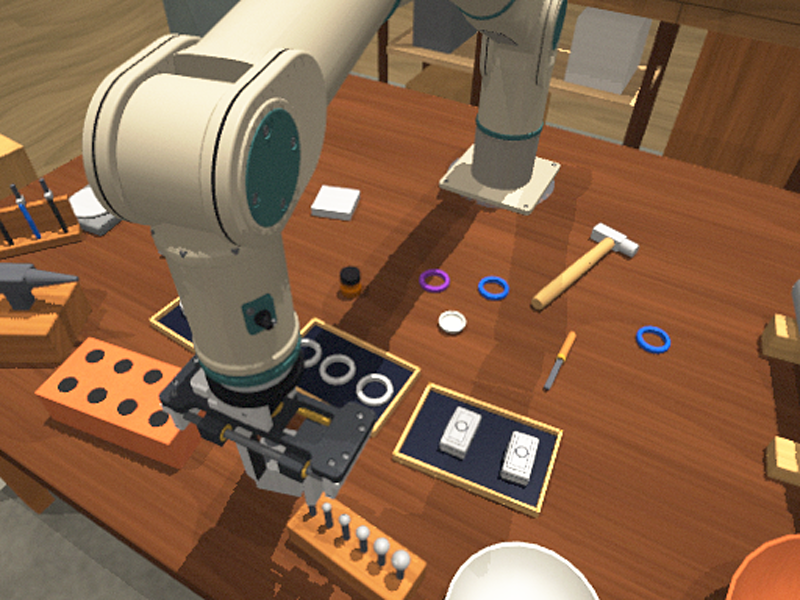

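The pictures show all five pieces flat in the right trays: oblongs at (145,96) and (221,95), round boxes in a row at (542–650, 90–102), and three separate bangles. The burner is still at (646,247), unmoved. Handing in.

```bash
python3 -m jog '[0,0,0,0,0,0,0,0]' >/dev/null; python3 -c "
from bench import ctrl
s=ctrl.state();print(s['clock'],s['wrist_force'].round(1),abs(s['joint_vel']).max());print(ctrl.close_job())"
```

```text
33.1 [-1.2 -0.3  0.7] 0.01786572490400276
the job is handed in; nothing more can be done
None
```

All five pieces are in their matching trays, lying flat by the final pictures, with the burner left standing where it was; I handed the job in at about 33 s of the 106 s allowed, and no verdict came back.

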